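# Open the two-stage catch of the battery case

### The job

Open the red battery case: with shut fingers gently draw the yellow safety tab towards the front of the case until you feel it come up against its buffer, then lift the black T-handled latch until it stands up steeply, and last slide the grey cover well back so that the batteries can be reached. Do not force the tab, the latch or the cover against what holds them, leave the latch up, the tab drawn and the cover back, and leave the loose parts around the case where they are.

Things in the scene. Friction and masses are not known exactly. Their poses are not given: they have to be found in the camera images.
- case: Red steel case fixed to the bench, 90 mm high. Origin on the bench; its x axis runs from its front (which faces the robot, give or take 0.4 rad) to its back. It reaches from x = -155 mm (front) to +140 mm and 130 mm either side in y. The front 120 mm is a closed block whose flat top, the deck, 90 mm above the bench, carries the catch; behind lies a tub under the cover.
- safety_tab (a joint): How far the yellow tab is drawn towards the case's front (-x), m; 0 locked. 4 N of friction; stays put. It frees the latch after 9 to 41 mm, a length that is hidden and differs each time; 2 mm later it meets a buffer and the push climbs from 4 N by 5 N per mm (solid after 6 mm). Slide slowly until about 10 N is felt: then it is surely free (it springs back under 1.5 mm). Over 18 N breaks it.
- tab_top (a point): Centre of the top of the yellow tab's block: 16 (along the case's x) x 24 (y) x 21 mm high, top 24 mm above the deck, on a 30 x 26 x 4.5 mm foot plate, 70 mm to the +y side of the latch. Push with shut fingers on its face towards the case's back (+x); the way there is flat and free for 50 mm (the cover plate lies 1 mm above the deck). Do not pinch it: a squeeze counts towards the 18 N.
- latch (a joint): Angle of the latch, rad: 0 lying on the deck, growing as its handle rises and swings over towards the case's front; hinge along the case's y, range 0 to 1.75. Friction 0.12 N m (1.6 N at the handle); stays where left. While the tab holds it, it has about 0.04 rad of play, then it is blocked; pulling up with more than about 15 N at the handle is forcing it.
- latch_grip (a point): Centre of the latch's black T-handle, a round bar 20 mm in diameter and 34 mm long along the case's y, 22 mm above the deck when closed, 75 mm behind the hinge and 10 mm above it. Pinch its two flat ends from above (34 mm wide); it turns easily between the pads as it is lifted about the hinge. Both sides are free.
- latch_hinge (a point): Point on the latch's hinge axis, midway along it, 12 mm above the deck. The steel arm from here to the handle is 14 mm wide, 7 mm thick.
- cover (a joint): How far the grey sliding cover has been pushed back, m: 0 shut, growing along the case's +x up to 0.11; 3 N of friction, stays where it is left. It cannot slide while the latch is down; pushing a held cover with over 20 N is forcing it.
- cover_grip (a point): Centre of the top of the black grip rib on the cover. The rib is 12 (x) x 100 (y) x 26 mm high, its top 27 mm above the deck and 26 mm above the cover plate; push on its face that looks to the front of the case (-x).
- gear_housing: Yellow plastic gear housing, a round stepped part 84 mm across and 36 mm high, loose on the bench; origin at the centre of its underside. Leave it.
- hub: Aluminium hub, a flanged disc 68 mm across and 30 mm high, loose on the bench; origin at the centre of its underside. Leave it.
- grease_jar: White jar with a black cap, 52 mm across and 75 mm high, loose on the bench; origin at the centre of its underside. Leave it.

How it is judged:
By the outcome, as a careful person would: the job done as asked, in the order asked, and still so for the second after the job is handed in, with the robot touching nothing.
It also fails if it takes over 69 s, if anything falls off the work surface, if the arm or the gripper's body presses on something with over 40 N, if the wrist force passes 120 N, or if a joint passes its speed limit or range.

### The arm

A 6-joint arm with a two-finger parallel gripper is mounted at the origin on the work surface. World frame = base frame: x ahead of the robot, y to its left, z up, the work surface at z = 0. Lengths are in m, angles in rad, forces in N, time in s.
With the tool pointing down it reaches from about 0.325 to 0.9 m from the base axis. Payload 6.1 kg.
Tool frame: the origin (TCP) lies at the very end of the fingers, on their centre line; the grasp point (between the pads) lies 19 mm behind it; z points along the fingers, y is the direction in which the jaws open and shut (so a half turn about z gives the same grasp; the last joint's range is limited). The gripper opens to 87 mm and grips with 3 to 60 N. Pads are 19 mm wide; open, the fingers measure 117 mm over their backs; the gripper's body (75 mm by 190 mm) begins 51 mm behind the grasp point.
Start: joints at [1.217, 0.22, 1.526, -0, 1.395, -0.126], TCP at [0.141, 0.609, 0.223] pointing down, gripper open.
Joint ranges: [-2.98, 2.98], [-0.91, 2.08], [0.09, 2.57], [-1.24, 4.39], [0.2, 2.65], [-2.68, 2.68]. Speed limits (rad/s): [2.57, 2.57, 3.01, 3.14, 3.14, 3.14].

### API

Orientations are given as a rotation vector (axis times angle).
In Python, from station import readout, vision, bot gives the robot as it stands. The module is installed in compiled form; this text tells all that it offers.
- The arm moves only by the tool play_rows, never from a script. Its argument "series" is one flat list of numbers, 7 for each row, row after row: the finger opening in cm, from 0 to 8.7, then the shift along the tool's x, y, z in cm, then the turn, a rotation vector about the tool's x, y, z in degrees. A call has 1 to 12 rows; each row shifts and turns the commanded pose from where the row before left it, along the tool's axes as they then stand; what a row does not reach is not made up. A row lasts 1/12 s, in which the tool goes at most 41.7 mm and 7.16 degrees, less where a joint would pass 70% of its speed; a pose out of reach is approached as far as the arm can. A call with a gripper value outside its range is refused whole. The fingers move at their own pace and stop on an object; the grip force is fixed at half the most. Time passes only in rows, so rows that do not move let the fingers close. It gives the time, the measured TCP pose, the force and the opening at its end, in the units of the state.
- readout.sense(): the state, without advancing time (a new reading comes with each control period).
- vision.capture(name): name is "scene" or "top"; returns the picture (384x512x3 uint8, red, green, blue); there is no depth.
- vision.camera_params(name): a dict with "fx", "fy", "cx", "cy" (pixels), "k1" (the pictures are not rectified: a ray, as slopes to the right and down, at radius r is drawn at 1 + k1 r^2 times it, then the intrinsics apply), "cam_to_world" (4x4, takes a point from camera to world coordinates). Camera axes: x right, y up, looking along -z (the intrinsics and any distortion apply to the point x, -y, -z); pixel columns grow to the right and rows downward; lengths in m; the calibration is good to about 2 mm. A picture is of the moment at which its call begins. camera_params takes no time and is no camera call.
- bot.hand_in(): hands the job in, once; it reports no verdict.
The state is a dict: "time": time; "qpos": joint angles; "joint_velocities": joint speeds; "tau": joint torques, N m; "tcp_pos": TCP position; "ee_rot": TCP orientation; "wrist_force": force on the tool from outside, world axes, zero at the start; "moment": the same for the moment, N m; "gripper_width": opening from 0.0 (shut) to 1.0 (fully open).
Only numpy, scipy, OpenCV 4.12 (cv2) and the standard library are available. Lean on these libraries where they do the work, as an engineer would, in place of code of your own. Each camera call takes 0.05 s, during which the arm holds its last target. There are 200 camera calls.

## Working session

There is one attempt and no reset: what is moved stays moved. The work goes in short steps, Python scripts to look and compute and a tool call to move; the robot and the scene stay as the last step left them, time stands still between calls to the robot, and variables do not carry over. Pictures are saved under pics/ and viewed, about 8 in all and at most 12, crops included, and the job is handed in when it is done.

Besides the shell and the picture viewer there is one more tool, called as name(argument=value, ...) on one line, values as JSON. play_rows: Moves the arm, as the interface text tells. Its arguments: {"type":"object","properties":{"series":{"type":"array","items":{"type":"number"}}},"required":["series"]}

```bash
mkdir -p pics
python3 - <<'E'
from station import readout, vision
import cv2, numpy as np
s=readout.sense(); print(s)
for n in ("scene","top"):
    im=vision.capture(n); cv2.imwrite(f"pics/{n}0.png",cv2.resize(im[:,:,::-1],(800,600),interpolation=cv2.INTER_CUBIC)); np.save(f"{n}0.npy",im)
    p=vision.camera_params(n); print(n,p)
E
```

```text
{'time': 0.0, 'qpos': array([ 1.21689845e+00,  2.21231088e-01,  1.52760473e+00, -3.23024238e-05,
        1.39471251e+00, -1.26076390e-01]), 'joint_velocities': array([-2.09154726e-03, -2.62220343e-05, -1.34109978e-04, -9.42187556e-04,
       -6.63377697e-04, -1.27236959e-03]), 'tau': array([-5.78246381e-04, -4.94623339e+01, -3.87370098e+01,  6.99940883e-02,
        5.74563432e-02, -1.12177258e-04]), 'tcp_pos': array([0.14094184, 0.60826008, 0.22143757]), 'ee_rot': array([-3.57029371e-01, -3.12080102e+00,  2.99538459e-03]), 'wrist_force': array([-0.5401636 , -0.3397494 ,  0.70902872]), 'moment': array([-0.03858731,  0.00158001, -0.05226551]), 'gripper_width': 0.9991945378231516}
scene {'fx': 433.8508449351456, 'fy': 433.8508449351456, 'cx': 253.71701495332326, 'cy': 188.25043505325095, 'k1': -0.13110936699380246, 'cam_to_world': array([[ 0.49123259, -0.64959074,  0.58027787,  1.19689169],
       [ 0.8709616 ,  0.37457326, -0.31799491, -0.30921115],
       [-0.01079003,  0.66160921,  0.74977118,  0.89717724],
       [ 0.        ,  0.        ,  0.        ,  1.        ]])}
top {'fx': 413.43635960740795, 'fy': 413.43635960740795, 'cx': 248.53314302744383, 'cy': 191.83907679675303, 'k1': 0.02526114874167749, 'cam_to_world': array([[ 3.90106898e-03,  9.86594798e-01, -1.63142536e-01,
         4.33516949e-01],
       [-9.99722436e-01,  5.72023415e-05, -2.35594636e-02,
         1.53114120e-02],
       [-2.32343121e-02,  1.63189161e-01,  9.86321177e-01,
         9.46320400e-01],
       [ 0.00000000e+00,  0.00000000e+00,  0.00000000e+00,
         1.00000000e+00]])}
```

View pics/top0.png

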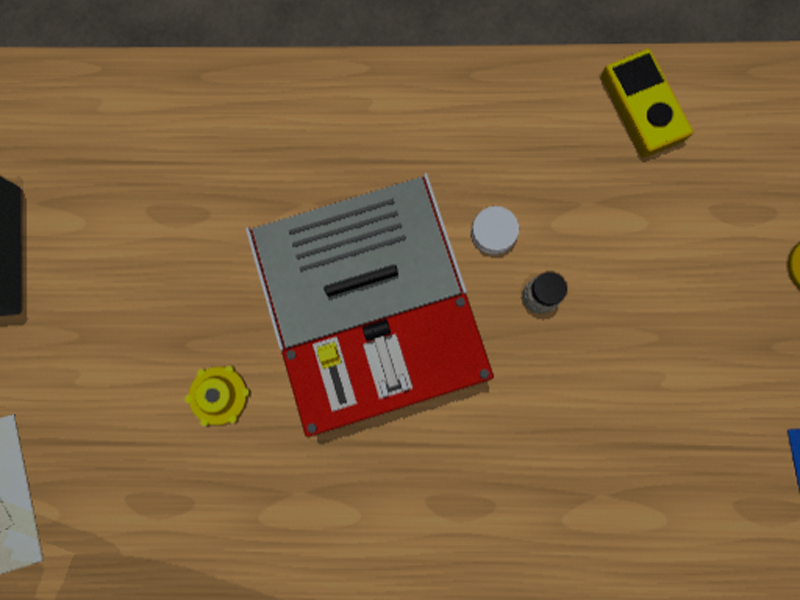

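View pics/scene0.png

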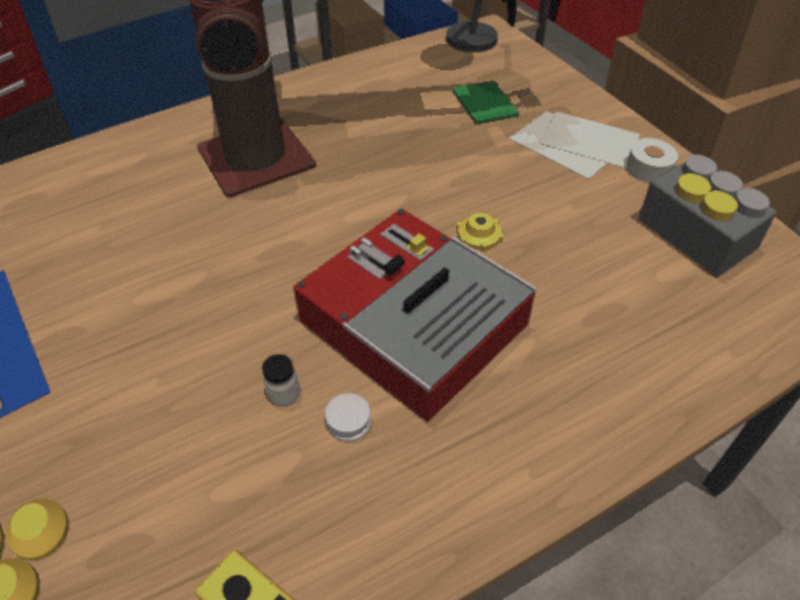

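Top view (800x600): the case is turned so its front points to the lower right. Tab block is about (328,352), T-handle (377,329), rib (361,282), and the deck corner screws are (291,354), (312,427), (485,373) and (460,301). The arm is out of view.

```bash
cat > h.py <<'E'
import numpy as np, cv2
from station import readout, vision
from scipy.spatial.transform import Rotation as R
def ray(n,uv):
    p=vision.camera_params(n); uv=np.atleast_2d(uv).astype(float)
    K=np.array([[p["fx"],0,p["cx"]],[0,p["fy"],p["cy"]],[0,0,1]])
    q=cv2.undistortPoints(uv[:,None],K,np.array([p["k1"],0,0,0,0.]))[:,0]
    T=p["cam_to_world"]; d=np.c_[q[:,0],-q[:,1],-np.ones(len(q))]@T[:3,:3].T
    return T[:3,3],d
def onz(n,uv,z):
    o,d=ray(n,uv); return o+d*((z-o[2])/d[:,2])[:,None]
def tri(a,b):
    A=np.zeros((3,3));v=np.zeros(3)
    for n,uv in (("top",a),("scene",b)):
        o,d=ray(n,uv); d=d[0]/np.linalg.norm(d[0]); P=np.eye(3)-np.outer(d,d); A+=P; v+=P@o
    return np.linalg.solve(A,v)
def blobs(im,mask,box,amin=20):
    m=np.zeros(mask.shape,np.uint8); x0,y0,x1,y1=box; m[y0:y1,x0:x1]=mask[y0:y1,x0:x1]
    n,l,st,c=cv2.connectedComponentsWithStats(m)
    return [(c[i],st[i],cv2.minAreaRect(np.argwhere(l==i)[:,::-1].astype(np.float32))) for i in range(1,n) if st[i,4]>=amin]
def hsv(im): return cv2.cvtColor(im,cv2.COLOR_RGB2HSV)
E
python3 - <<'E'
from h import *
im={n:np.load(n+"0.npy") for n in("top","scene")}
bx={"top":(155,110,320,285),"scene":(185,130,345,265)}
for n in im:
    H=hsv(im[n]).astype(int)
    red=((H[...,0]<8)|(H[...,0]>172))&(H[...,1]>150)&(H[...,2]>40)
    yel=(abs(H[...,0]-28)<6)&(H[...,1]>170)&(H[...,2]>90)
    blk=(H[...,2]<48)&(H[...,1]<120)
    for k,m in(("red",red),("yel",yel),("blk",blk)):
        for c,st,r in blobs(im[n],m.astype(np.uint8),bx[n]):
            print(n,k,c.round(1),st,np.round(cv2.boxPoints(r),1).tolist())
s=0.64
scr=np.array([(291,354),(312,427),(485,373),(460,301)])*s
print("screws",onz("top",scr,.09).round(4))
c=np.array([(306,437),(494,378)])*s
print("front corners",onz("top",c,.09).round(4))
for n,b in bx.items():
    x0,y0,x1,y1=(165,125,320,285) if n=="top" else b
    cv2.imwrite(f"pics/{n}0c.png",cv2.resize(im[n][y0:y1,x0:x1,::-1],None,fx=3.7,fy=3.7,interpolation=cv2.INTER_CUBIC))
E
```

```text
top red [252.4 232. ] [ 181  124  135  155 5428] [[156.6999969482422, 163.10000610351562], [276.3999938964844, 123.19999694824219], [315.8999938964844, 241.6999969482422], [196.1999969482422, 281.6000061035156]]
top red [166.9 170.5] [164 159   7  24  24] [[163.1999969482422, 159.1999969482422], [164.0, 159.0], [170.5, 181.8000030517578], [169.6999969482422, 182.10000610351562]]
top red [173.4 193.5] [171 184   6  20  20] [[170.3000030517578, 184.1999969482422], [171.10000610351562, 184.0], [176.5, 202.8000030517578], [175.6999969482422, 203.10000610351562]]
top yel [209.8 227.2] [203 220  15  16 160] [[201.89999389648438, 222.6999969482422], [213.60000610351562, 218.8000030517578], [217.89999389648438, 231.6999969482422], [206.1999969482422, 235.60000610351562]]
top yel [155.9 251.9] [155 244   4  18  41] [[155.0, 244.0], [158.0, 244.0], [158.0, 261.0], [155.0, 261.0]]
top blk [230.7 179.3] [208 170  47  20 324] [[207.10000610351562, 183.10000610351562], [252.6999969482422, 168.89999389648438], [254.89999389648438, 176.0], [209.3000030517578, 190.1999969482422]]
top blk [240.6 211. 
[... 344 characters left out ...]
 153  130 4683] [[178.60000610351562, 194.8000030517578], [243.8000030517578, 112.69999694824219], [346.70001220703125, 194.3000030517578], [281.5, 276.3999938964844]]
scene blk [249.5 169.2] [236 164  22  12  94] [[236.0, 165.0], [256.8999938964844, 163.8000030517578], [257.5, 174.5], [236.60000610351562, 175.60000610351562]]
scene blk [272.2 185.8] [258 172  29  28 259] [[255.39999389648438, 194.89999389648438], [284.20001220703125, 170.8000030517578], [289.0, 176.5], [260.1000061035156, 200.60000610351562]]
screws [[ 0.5021  0.1649  0.09  ]
 [ 0.407   0.1346  0.09  ]
 [ 0.4776 -0.0916  0.09  ]
 [ 0.5735 -0.0603  0.09  ]]
front corners [[ 0.3943  0.1421  0.09  ]
 [ 0.4712 -0.1032  0.09  ]]
```

View pics/top0c.png

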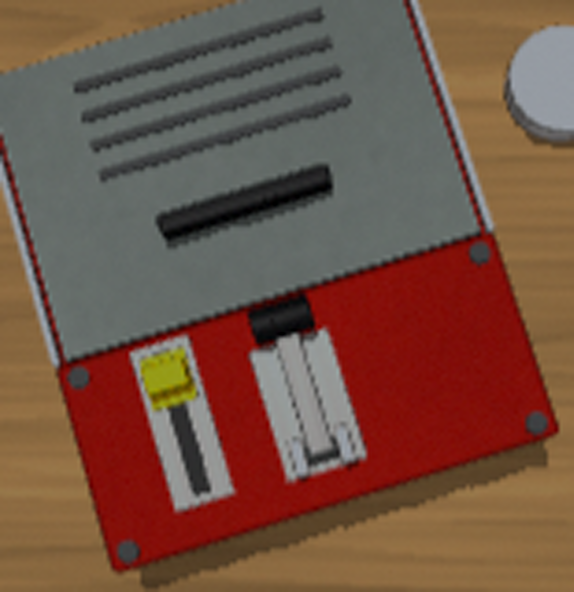

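View pics/scene0c.png

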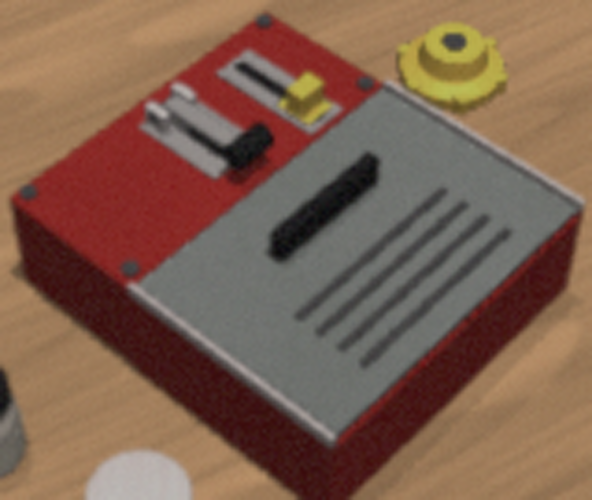

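Run:
```python
from h import *
s=3.7
T=lambda x,y:(165+x/s,125+y/s); S=lambda x,y:(185+x/s,130+y/s)
scr=np.array([T(78,377),T(127,551),T(536,422),T(479,252)]); P=onz("top",scr,.09)[:,:2]; print(P.round(4))
scs=np.array([S(365,84),S(264,20),S(28,191),S(130,268)]); Q=onz("scene",scs,.09)[:,:2]; print("scene",Q.round(4))
for A in(P,Q,(P+Q)/2):
    y=(A[0]-A[3])+(A[1]-A[2]); x=(A[0]-A[1])+(A[3]-A[2])
    print("yaw",np.arctan2(-y[0],y[1]),np.arctan2(x[1],x[0]),"centre",A.mean(0), "dims",np.linalg.norm(y)/2,np.linalg.norm(x)/2)
print("edge corners", onz("top",[T(112,570),T(556,432),T(60,362),T(492,233)],.09).round(4))
A=(P+Q)/2; yaw=.305; ex=np.array([np.cos(yaw),np.sin(yaw)]); ey=np.array([-ex[1],ex[0]])
print("origin", A.mean(0)+.095*ex)
o=A.mean(0)+.095*ex
loc=lambda p:(np.array([(p[:2]-o)@ex,(p[:2]-o)@ey])*1e3).round(1)
for k,a,b,z in(("tab",T(163,368),S(306,87),.114),("handle",T(281,316),S(250,145),.113),("rib",T(245,202),S(327,203),.117),("hinge",T(320,448),S(168,107),.102)):
    t=tri(a,b); tt=onz("top",a,z)[0]; ss=onz("scene",b,z)[0]; print(k,"tri",t.round(4),"top",tt.round(4),"scene",ss.round(4),loc(tt),loc(ss))
```

```text
[[ 0.5014  0.1652]
 [ 0.4058  0.1353]
 [ 0.477  -0.0905]
 [ 0.5725 -0.0604]]
scene [[ 0.5017  0.1649]
 [ 0.4048  0.136 ]
 [ 0.4755 -0.0898]
 [ 0.5715 -0.0596]]
yaw 0.305347689733075 0.3042558538254902 centre [0.48913871 0.03740655] dims 0.23666163072176535 0.10016150793085538
yaw 0.3023916392131867 0.29726627483744805 centre [0.48837103 0.0378484 ] dims 0.23581950293339035 0.10082444547922854
yaw 0.3038722988366241 0.30074953697559137 centre [0.48875487 0.03762748] dims 0.23624030878775545 0.10049236302416414
edge corners [[ 0.3955  0.1433  0.09  ]
 [ 0.4715 -0.1014  0.09  ]
 [ 0.5098  0.1756  0.09  ]
 [ 0.5834 -0.0679  0.09  ]]
origin [0.57937033 0.06615533]
tab tri [0.5042 0.1141 0.1137] top [0.5044 0.1146 0.114 ] scene [0.5043 0.1134 0.114 ] [-56.9  68.7] [-57.5  67.6]
handle tri [0.5334 0.0511 0.1137] top [0.5332 0.0505 0.113 ] scene [0.533  0.0522 0.113 ] [-48.8  -1.1] [-48.4   0.6]
rib tri [0.5987 0.0724 0.106 ] top [0.5961 0.0707 0.117 ] scene [0.6073 0.0682 0.117 ] [17.3 -0.7] [27.2 -6.5]
hinge tri [0.4613 0.0277 0.1002] top [0.4618 0.0291 0.102 ] scene [0.4624 0.0255 0.102 ] [-1.233e+02 -1.000e-01] [-123.8   -3.7]
```

Tab, handle and hinge agree to about 2 mm between the two views: yaw ≈ 0.303, origin ≈ (0.579, 0.066). First I turn the tool so its y lies along the case's y, and shut the fingers.

play_rows(series=[0,0,0,0,0,0,-6.06,0,0,0,0,0,0,-6.06,0,0,0,0,0,0,-6.06,0,0,0,0,0,0,-6.06,0,0,0,0,0,0,-6.06])

```text
time: 0.52
tcp_pos: [0.141, 0.6085, 0.2219]
ee_rot: [0.479, -3.104, 0.002]
wrist_force: [0.3, -0.2, -0.5]
gripper_width: 0.71
```

```bash
cat >> h.py <<'E'
YAW=.303; O=np.array([.5794,.0662,0.]); C=R.from_euler("z",YAW)
def where():
    s=readout.sense(); r=R.from_rotvec(s["ee_rot"]); p=s["tcp_pos"]
    l=C.inv().apply(p-O)*1e3; F=C.inv().apply(s["wrist_force"])
    want=R.from_matrix(C.as_matrix()@np.diag([-1.,1,-1]))
    print("t %.2f local mm"%s["time"],l.round(1),"F case",F.round(1),"M",s["moment"].round(2),"g %.3f"%s["gripper_width"],"turn err deg (tool)",np.degrees((r.inv()*want).as_rotvec()).round(2))
    return l,r
def to(*t):
    l,r=where(); print("shift cm (tool):",(r.inv().apply(C.apply((np.array(t)-l)/10))).round(3))
E
python3 -c "
from h import *
to(-33,69.5,150)"
```

```text
t 0.52 local mm [-256.6  648.4  221.9] F case [ 0.3 -0.3 -0.5] M [0.03 0.06 0.  ] g 0.710 turn err deg (tool) [-0.06 -0.04  0.19]
shift cm (tool): [-22.175 -57.955   7.228]
```

play_rows(series=[0,-1.11,-2.9,0,0,0,0,0,-1.11,-2.9,0,0,0,0,0,-1.11,-2.9,0,0,0,0,0,-1.11,-2.9,0,0,0,0,0,-1.11,-2.9,0,0,0,0,0,-1.11,-2.9,0,0,0,0,0,-1.11,-2.9,0,0,0,0,0,-1.11,-2.9,0,0,0,0,0,-1.11,-2.9,0,0,0,0,0,-1.11,-2.9,0,0,0,0])

```text
time: 1.35
tcp_pos: [0.3336, 0.3633, 0.2222]
ee_rot: [0.471, -3.106, 0.001]
wrist_force: [0.1, 0.1, 0.5]
gripper_width: 0.017
```

play_rows(series=[0,-1.11,-2.9,0.6,0,0,0,0,-1.11,-2.9,0.6,0,0,0,0,-1.11,-2.9,0.6,0,0,0,0,-1.11,-2.9,0.6,0,0,0,0,-1.11,-2.9,0.6,0,0,0,0,-1.11,-2.9,0.6,0,0,0,0,-1.11,-2.9,0.6,0,0,0,0,-1.11,-2.9,0.6,0,0,0,0,-1.11,-2.9,0.6,0,0,0,0,-1.11,-2.9,0.6,0,0,0,0,0,0,0,0,0,0,0,0,0,0,0,0,0])

```text
time: 2.35
tcp_pos: [0.5251, 0.1194, 0.1615]
ee_rot: [0.466, -3.105, -0.0]
wrist_force: [-0.7, -0.2, -0.3]
gripper_width: 0.008
```

```bash
python3 -c "
from h import *
to(-33,69.5,102)
im=vision.capture('scene'); cv2.imwrite('pics/s1.png',cv2.resize(im[110:240,170:350,::-1],None,fx=4,fy=4,interpolation=cv2.INTER_CUBIC))"
```

```text
t 2.35 local mm [-36.   67.  161.5] F case [-0.7  0.  -0.3] M [ 0.06  0.   -0.03] g 0.008 turn err deg (tool) [ 0.03 -0.11 -0.28]
shift cm (tool): [-0.307  0.245  5.954]
```

View pics/s1.png

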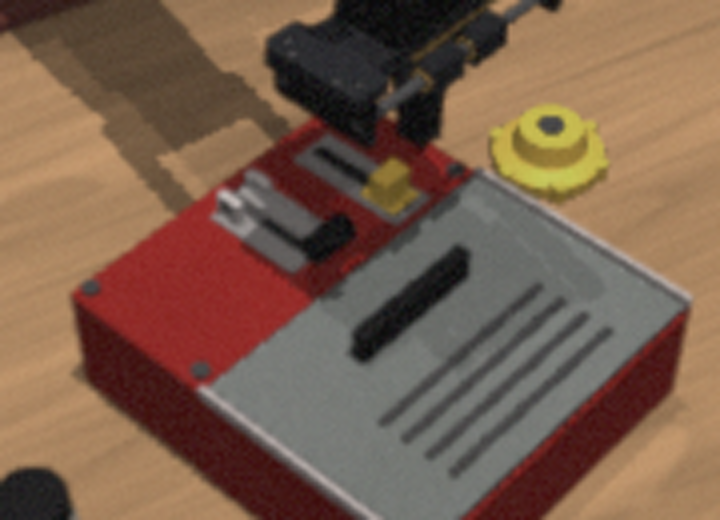

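Run:
```python
from h import *
p=vision.camera_params("scene"); W=np.linalg.inv(p["cam_to_world"])
def proj(P):
    c=W[:3,:3]@P+W[:3,3]; q=np.array([c[0],-c[1]])/-c[2]; q=q*(1+p["k1"]*(q@q)); return q*p["fx"]+[p["cx"],p["cy"]]
l,r=where()
for d in([0,0,0],[0,15,0],[0,-15,0],[10,0,0],[-10,0,0],[0,0,50]):
    print(d,((proj(O+C.apply((l+d)/1e3))-[170,110])*4).round(0))
im=vision.capture('scene'); cv2.imwrite('pics/s2.png',cv2.resize(im[105:165,225:305,::-1],None,fx=8,fy=8,interpolation=cv2.INTER_CUBIC))
```

```text
t 2.40 local mm [-36.1  68.2 161.9] F case [-0.2  0.7  0.2] M [ 0.03 -0.04 -0.  ] g 0.008 turn err deg (tool) [ 0.05 -0.09 -0.2 ]
[0, 0, 0] [418. 134.]
[0, 15, 0] [434. 122.]
[0, -15, 0] [402. 147.]
[10, 0, 0] [430. 142.]
[-10, 0, 0] [406. 127.]
[0, 0, 50] [420.  73.]
```

View pics/s2.png

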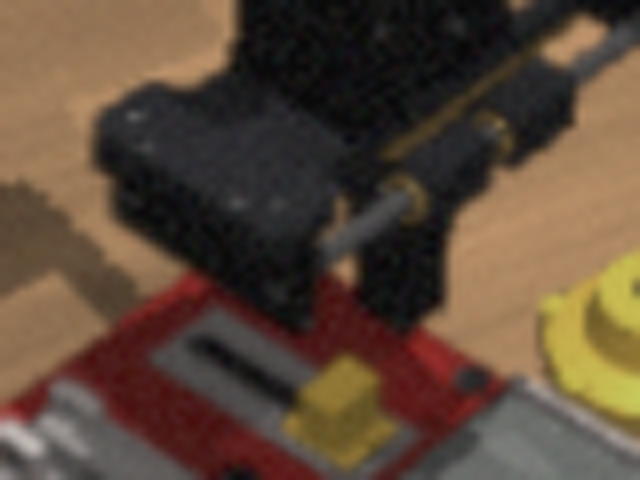

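play_rows(series=[0,-0.25,0.1,1,0,0,0,0,-0.25,0.1,1,0,0,0,0,0,0,1,0,0,0,0,0,0,1,0,0,0,0,0,0,1,0,0,0,0,0,0,0.95,0,0,0,0,0,0,0,0,0,0,0,0,0,0,0,0,0])

```text
time: 3.12
tcp_pos: [0.5286, 0.1241, 0.102]
ee_rot: [0.471, -3.104, -0.0]
wrist_force: [0.6, 0.6, 0.2]
gripper_width: 0.004
```

```bash
python3 -c "
from h import *
to(-39,70,102)"
```

```text
t 3.12 local mm [-31.2  70.4 102. ] F case [0.8 0.3 0.2] M [ 0.02 -0.    0.04] g 0.004 turn err deg (tool) [ 0.02 -0.11 -0.11]
shift cm (tool): [ 0.776 -0.045  0.002]
```

play_rows(series=[0,0.1,0,0,0,0,0,0,0.1,0,0,0,0,0,0,0.1,0,0,0,0,0,0,0.1,0,0,0,0,0,0,0.1,0,0,0,0,0,0,0.1,0,0,0,0,0,0,0.1,0,0,0,0,0,0,0.1,0,0,0,0,0,0,0.1,0,0,0,0,0])

```text
time: 3.87
tcp_pos: [0.5206, 0.1214, 0.103]
ee_rot: [0.471, -3.106, 0.0]
wrist_force: [0.0, -1.2, 0.6]
gripper_width: 0.005
```

play_rows(series=[0,0.1,0,0,0,0,0,0,0.1,0,0,0,0,0,0,0.1,0,0,0,0,0])

```text
time: 4.12
tcp_pos: [0.5186, 0.1208, 0.1032]
ee_rot: [-0.471, 3.104, 0.0]
wrist_force: [3.9, 1.3, -3.5]
gripper_width: 0.006
```

```bash
python3 -c "
from h import *
where()"
```

```text
t 4.12 local mm [-41.8  70.3 103.2] F case [ 4.1  0.1 -3.5] M [ 0.27 -0.71  0.05] g 0.006 turn err deg (tool) [-0.    0.11 -0.12]
```

play_rows(series=[0,0.1,0,0,0,0,0,0,0.1,0,0,0,0,0,0,0.1,0,0,0,0,0,0,0.1,0,0,0,0,0,0,0.1,0,0,0,0,0,0,0.1,0,0,0,0,0,0,0.1,0,0,0,0,0,0,0.1,0,0,0,0,0,0,0,0,0,0,0,0])

```text
time: 4.87
tcp_pos: [0.51, 0.1181, 0.1031]
ee_rot: [0.471, -3.106, 0.0]
wrist_force: [2.6, 1.3, -2.2]
gripper_width: 0.005
```

```bash
python3 -c "
from h import *
where()"
```

```text
t 4.87 local mm [-50.7  70.3 103.1] F case [ 2.9  0.4 -2.2] M [ 0.2  -0.6   0.01] g 0.005 turn err deg (tool) [-0.   -0.01 -0.11]
```

play_rows(series=[0,0.06,0,0,0,0,0,0,0.06,0,0,0,0,0,0,0.05,0,0,0,0,0])

```text
time: 5.12
tcp_pos: [0.5087, 0.1177, 0.1031]
ee_rot: [-0.471, 3.106, -0.0]
wrist_force: [3.9, 0.4, -1.8]
gripper_width: 0.005
```

play_rows(series=[0,0.06,0,0,0,0,0,0,0.06,0,0,0,0,0,0,0.05,0,0,0,0,0])

```text
time: 5.37
tcp_pos: [0.507, 0.1172, 0.1031]
ee_rot: [-0.471, 3.106, -0.0]
wrist_force: [3.5, 1.0, -2.0]
gripper_width: 0.008
```

play_rows(series=[0,0.06,0,0,0,0,0,0,0.06,0,0,0,0,0,0,0.06,0,0,0,0,0])

```text
time: 5.62
tcp_pos: [0.5053, 0.1166, 0.1031]
ee_rot: [-0.471, 3.106, -0.0]
wrist_force: [3.9, 0.5, -0.9]
gripper_width: 0.006
```

play_rows(series=[0,0.06,0,0,0,0,0,0,0.06,0,0,0,0,0,0,0.06,0,0,0,0,0])

```text
time: 5.87
tcp_pos: [0.5035, 0.1161, 0.1031]
ee_rot: [-0.471, 3.106, -0.0]
wrist_force: [4.3, 0.0, -0.4]
gripper_width: 0.005
```

play_rows(series=[0,0.06,0,0,0,0,0,0,0.06,0,0,0,0,0,0,0.06,0,0,0,0,0])

```text
time: 6.12
tcp_pos: [0.5018, 0.1155, 0.1031]
ee_rot: [-0.471, 3.106, -0.0]
wrist_force: [4.3, 0.8, -0.8]
gripper_width: 0.008
```

play_rows(series=[0,0.06,0,0,0,0,0,0,0.06,0,0,0,0,0,0,0.06,0,0,0,0,0])

```text
time: 6.37
tcp_pos: [0.5001, 0.115, 0.1031]
ee_rot: [-0.471, 3.106, -0.0]
wrist_force: [4.0, -0.7, -1.1]
gripper_width: 0.003
```

play_rows(series=[0,0.06,0,0,0,0,0,0,0.06,0,0,0,0,0,0,0.06,0,0,0,0,0])

```text
time: 6.62
tcp_pos: [0.4984, 0.1145, 0.1031]
ee_rot: [-0.471, 3.106, -0.0]
wrist_force: [4.9, -1.5, -0.8]
gripper_width: 0.002
```

play_rows(series=[0,0.06,0,0,0,0,0,0,0.06,0,0,0,0,0,0,0.06,0,0,0,0,0])

```text
time: 6.87
tcp_pos: [0.4974, 0.1142, 0.1032]
ee_rot: [-0.471, 3.104, 0.0]
wrist_force: [7.9, 2.5, -3.6]
gripper_width: 0.006
```

Buffer felt (8.3 N, and the tool is now lagging the command). One small step more.

play_rows(series=[0,0.03,0,0,0,0,0,0,0,0,0,0,0,0])

```text
time: 7.03
tcp_pos: [0.4972, 0.1141, 0.1032]
ee_rot: [-0.471, 3.104, 0.0]
wrist_force: [8.1, 1.4, -4.2]
gripper_width: 0.01
```

play_rows(series=[0,0.04,0,0,0,0,0,0,0,0,0,0,0,0])

```text
time: 7.2
tcp_pos: [0.4971, 0.1141, 0.1032]
ee_rot: [-0.47, 3.103, 0.0]
wrist_force: [7.5, 1.0, -4.7]
gripper_width: 0.006
```

play_rows(series=[0,0.06,0,0,0,0,0,0,0,0,0,0,0,0])

```text
time: 7.37
tcp_pos: [0.4967, 0.114, 0.1032]
ee_rot: [-0.47, 3.103, 0.001]
wrist_force: [10.1, 1.9, -4.9]
gripper_width: 0.008
```

10 N reached, so the tab is free. I back off, rise, part the fingers and go over the handle.

play_rows(series=[0,-0.2,0,0,0,0,0,0,-0.3,0,0,0,0,0,0,-0.3,0,-0.5,0,0,0,0,0,0,-1.5,0,0,0,0,0,0,-2,0,0,0,6,0,0,-2,0,0,0,6,0,0,0,0,0,0])

```text
time: 7.95
tcp_pos: [0.5051, 0.1163, 0.1673]
ee_rot: [-0.471, 3.101, -0.001]
wrist_force: [-0.1, 0.7, 0.9]
gripper_width: 0.085
```

```bash
python3 -c "
from h import *
to(-48.6,0,160)"
```

```text
t 7.95 local mm [-55.9  70.  167.3] F case [0.1 0.7 0.9] M [ 0.08 -0.03  0.01] g 0.085 turn err deg (tool) [-0.06  0.28 -0.1 ]
shift cm (tool): [-0.742 -6.998  0.742]
```

play_rows(series=[6,-0.15,-1.4,0,0,0,0,6,-0.15,-1.4,0,0,0,0,6,-0.15,-1.4,0,0,0,0,6,-0.15,-1.4,0,0,0,0,6,-0.15,-1.4,0.7,0,0.28,0,6,0,0,0,0,0,0,6,0,0,0,0,0,0])

```text
time: 8.53
tcp_pos: [0.5304, 0.0507, 0.1548]
ee_rot: [0.467, -3.099, 0.0]
wrist_force: [-0.7, 0.5, 0.1]
gripper_width: 0.606
```

```bash
python3 -c "
from h import *
to(-48.6,0,98)
for n,(x0,y0,x1,y1) in dict(scene=(200,110,350,220),top=(160,120,310,280)).items():
    im=vision.capture(n); np.save(n+'3.npy',im); cv2.imwrite('pics/'+n+'3.png',cv2.resize(im[y0:y1,x0:x1,::-1],None,fx=3.7,fy=3.7,interpolation=cv2.INTER_CUBIC))"
```

```text
t 8.53 local mm [-51.4  -0.2 154.8] F case [-0.5  0.7  0.1] M [-0.05  0.06  0.03] g 0.606 turn err deg (tool) [ 0.06 -0.41 -0.21]
shift cm (tool): [-0.318  0.011  5.676]
```

View pics/scene3.png

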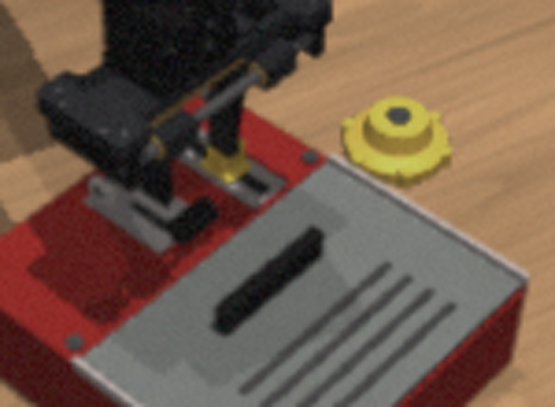

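The tab is drawn (yellow block at about (225,165), slot visible behind it) and the handle at (195,218) lies between the open fingers. Going down.

play_rows(series=[6,-0.25,0,1,0,-0.4,0,6,0,0,1,0,0,0,6,0,0,1,0,0,0,6,0,0,1,0,0,0,6,0,0,1,0,0,0,6,0,0,0.7,0,0,0,6,0,0,0,0,0,0])

```text
time: 9.22
tcp_pos: [0.5318, 0.0523, 0.0966]
ee_rot: [0.471, -3.104, -0.002]
wrist_force: [-0.2, -0.0, 0.5]
gripper_width: 0.692
```

play_rows(series=[3,0,0,0,0,0,0,3,0,0,0,0,0,0,3,0,0,0,0,0,0,3,0,0,0,0,0,0])

```text
time: 9.55
tcp_pos: [0.534, 0.0521, 0.0997]
ee_rot: [-0.471, 3.103, 0.0]
wrist_force: [0.4, 1.0, 0.0]
gripper_width: 0.468
```

```bash
python3 -c "
from h import *
where()"
```

```text
t 9.55 local mm [-47.6   0.1  99.7] F case [0.6 0.8 0. ] M [0.04 0.06 0.02] g 0.468 turn err deg (tool) [-0.03  0.19 -0.11]
```

play_rows(series=[4.2,0.05,0,0.3,0,0,0,3,0,0,0,0,0,0,3,0,0,0,0,0,0,3,0,0,0,0,0,0,3,0,0,0,0,0,0])

```text
time: 9.97
tcp_pos: [0.5332, 0.0505, 0.096]
ee_rot: [-0.471, 3.104, -0.003]
wrist_force: [2.0, -5.3, -1.6]
gripper_width: 0.391
```

```bash
python3 -c "
from h import *
where()"
```

```text
t 9.97 local mm [-48.7  -1.2  96. ] F case [ 0.3 -5.6 -1.6] M [-0.84 -0.18  0.05] g 0.391 turn err deg (tool) [-0.14  0.11 -0.11]
```

```bash
python3 -c "
import numpy as np
th=np.arange(0,1.46,.05);p=.1326+th;x=7.566*np.cos(p);z=7.566*np.sin(p)
for t,a,b in zip(th[1:],-np.diff(x),-np.diff(z)):print('%.2f tool x %.3f z %.3f'%(t,a,b))"
```

```text
0.05 tool x 0.059 z -0.374
0.10 tool x 0.078 z -0.370
0.15 tool x 0.096 z -0.366
0.20 tool x 0.115 z -0.361
0.25 tool x 0.132 z -0.354
0.30 tool x 0.150 z -0.347
0.35 tool x 0.167 z -0.339
0.40 tool x 0.184 z -0.331
0.45 tool x 0.200 z -0.321
0.50 tool x 0.216 z -0.311
0.55 tool x 0.231 z -0.299
0.60 tool x 0.246 z -0.287
0.65 tool x 0.260 z -0.275
0.70 tool x 0.273 z -0.261
0.75 tool x 0.286 z -0.247
0.80 tool x 0.298 z -0.233
0.85 tool x 0.309 z -0.218
0.90 tool x 0.320 z -0.202
0.95 tool x 0.330 z -0.186
1.00 tool x 0.338 z -0.169
1.05 tool x 0.346 z -0.152
1.10 tool x 0.354 z -0.134
1.15 tool x 0.360 z -0.117
1.20 tool x 0.365 z -0.098
1.25 tool x 0.370 z -0.080
1.30 tool x 0.373 z -0.061
1.35 tool x 0.376 z -0.043
1.40 tool x 0.378 z -0.024
1.45 tool x 0.378 z -0.005
```

play_rows(series=[3,0.05,-0.1,-0.38,0,0,0,3,0.07,0,-0.37,0,0,0,3,0,0,0,0,0,0])

```text
time: 10.22
tcp_pos: [0.5318, 0.05, 0.1036]
ee_rot: [-0.471, 3.105, -0.001]
wrist_force: [-0.8, -3.9, -3.6]
gripper_width: 0.387
```

Free to move: it rose 7.6 mm at about 2 N over the rest. On along the arc.

play_rows(series=[3,0.1,-0.05,-0.36,0,0,0,3,0.115,0,-0.36,0,0,0,3,0.13,0,-0.355,0,0,0,3,0.15,0,-0.347,0,0,0,3,0.167,0,-0.34,0,0,0,3,0.184,0,-0.33,0,0,0,3,0.2,0,-0.32,0,0,0,3,0.216,0,-0.31,0,0,0,3,0,0,0,0,0,0])

```text
time: 10.97
tcp_pos: [0.5198, 0.0462, 0.1314]
ee_rot: [-0.471, 3.104, 0.0]
wrist_force: [-0.7, -4.0, -3.2]
gripper_width: 0.393
```

```bash
python3 -c "
from h import *
where()"
```

```text
t 10.97 local mm [-62.8  -1.3 131.4] F case [-1.9 -3.6 -3.2] M [-0.56 -0.15  0.03] g 0.393 turn err deg (tool) [-0.01  0.12 -0.11]
```

play_rows(series=[3,0.23,-0.05,-0.3,0,0,0,3,0.245,0,-0.287,0,0,0,3,0.26,0,-0.275,0,0,0,3,0.273,0,-0.26,0,0,0,3,0.286,0,-0.247,0,0,0,3,0.298,0,-0.233,0,0,0,3,0.31,0,-0.218,0,0,0,3,0.32,0,-0.202,0,0,0,3,0.33,0,-0.186,0,0,0,3,0.338,0,-0.17,0,0,0,3,0,0,0,0,0,0])

```text
time: 11.88
tcp_pos: [0.4927, 0.0375, 0.1555]
ee_rot: [-0.471, 3.103, 0.001]
wrist_force: [2.1, 1.4, 0.8]
gripper_width: 0.387
```

```bash
python3 -c "
from h import *
where()"
```

```text
t 11.88 local mm [-91.3  -1.5 155.5] F case [2.4 0.7 0.8] M [ 0.43 -0.66  0.09] g 0.387 turn err deg (tool) [-0.    0.2  -0.11]
```

play_rows(series=[3,0.346,0,-0.152,0,0,0,3,0.354,0,-0.134,0,0,0,3,0.36,0,-0.117,0,0,0,3,0.365,0,-0.098,0,0,0,3,0.37,0,-0.08,0,0,0,3,0.373,0,-0.061,0,0,0,3,0.376,0,-0.043,0,0,0,3,0.378,0,-0.024,0,0,0,3,0,0,0,0,0,0])

```text
time: 12.63
tcp_pos: [0.4656, 0.0289, 0.1632]
ee_rot: [-0.47, 3.101, 0.0]
wrist_force: [1.6, 3.0, 6.1]
gripper_width: 0.387
```

play_rows(series=[6,0,0,0,0,0,0,6,0,0,0,0,0,0,6,0,0,0,0,0,0,6,0,0,0,0,0,0])

```text
time: 12.97
tcp_pos: [0.4638, 0.0286, 0.1607]
ee_rot: [0.471, -3.106, -0.001]
wrist_force: [0.3, -0.2, -0.3]
gripper_width: 0.605
```

```bash
python3 -c "
from h import *
where()"
```

```text
t 12.97 local mm [-121.5   -1.4  160.7] F case [ 0.3 -0.3 -0.3] M [ 0.06  0.05 -0.02] g 0.605 turn err deg (tool) [ 0.03 -0.02 -0.12]
```

play_rows(series=[6,0,0,-1,0,0,0,6,0,0,-2,0,0,0,6,0,0,-2.5,0,0,0,0,0,0,-1.5,0,0,0,0,-2.5,0,0,0,0,0,0,-3,0,0,0,0,0,0,-3,0,0,0,0,0,0,-2.5,0,0,0,0,0,0,0,0,0,0,0,0])

```text
time: 13.72
tcp_pos: [0.5725, 0.0621, 0.2315]
ee_rot: [-0.472, 3.103, 0.001]
wrist_force: [-0.6, 0.2, -0.1]
gripper_width: 0.321
```

```bash
python3 -c "
from h import *
to(-8,0,104)
for n,(x0,y0,x1,y1) in dict(scene=(190,105,350,245)).items():
    im=vision.capture(n); np.save(n+'4.npy',im); cv2.imwrite('pics/'+n+'4.png',cv2.resize(im[y0:y1,x0:x1,::-1],None,fx=4,fy=4,interpolation=cv2.INTER_CUBIC))"
```

```text
t 13.72 local mm [ -7.8  -1.8 231.5] F case [-0.5  0.4 -0.1] M [ 0.03  0.05 -0.02] g 0.321 turn err deg (tool) [ 0.01  0.16 -0.08]
shift cm (tool): [ 0.056  0.182 12.752]
```

View pics/scene4.png

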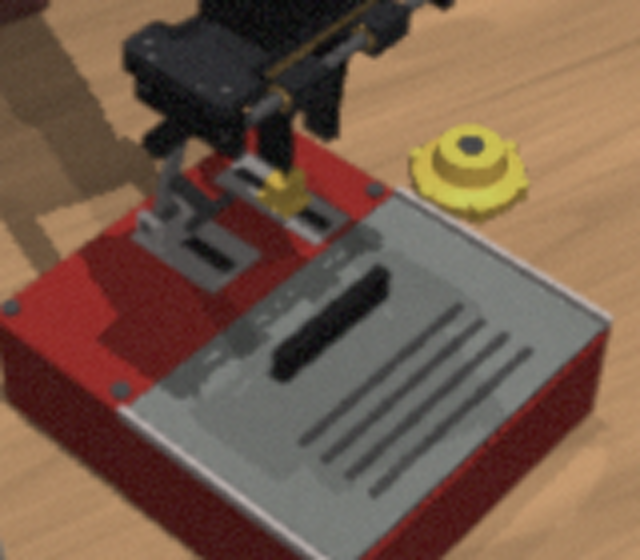

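The latch stands up (handle near (170,130)) and the tab stays drawn (285,190). Going down in front of the rib.

play_rows(series=[0,0.1,0.15,1.5,0,0,0,0,0,0,2.5,0,0,0,0,0,0,2.5,0,0,0,0,0,0,2.5,0,0,0,0,0,0,2,0,0,0,0,0,0,1.2,0,0,0,0,0,0,0.6,0,0,0,0,0,0,0,0,0,0])

```text
time: 14.43
tcp_pos: [0.5673, 0.0623, 0.1028]
ee_rot: [0.471, -3.106, -0.001]
wrist_force: [0.3, -0.3, -0.5]
gripper_width: 0.006
```

play_rows(series=[0,-0.2,0,0,0,0,0,0,-0.2,0,0,0,0,0,0,-0.2,0,0,0,0,0,0,-0.2,0,0,0,0,0,0,-0.2,0,0,0,0,0,0,0,0,0,0,0,0])

```text
time: 14.93
tcp_pos: [0.5787, 0.0655, 0.1042]
ee_rot: [-0.471, 3.103, 0.0]
wrist_force: [0.3, 0.3, -0.2]
gripper_width: 0.003
```

```bash
python3 -c "
from h import *
where()"
```

```text
t 14.93 local mm [ -0.8  -0.4 104.2] F case [ 0.3  0.2 -0.2] M [ 0.03 -0.03  0.03] g 0.003 turn err deg (tool) [-0.02  0.18 -0.11]
```

play_rows(series=[0,-0.2,0,0,0,0,0,0,-0.2,0,0,0,0,0,0,-0.2,0,0,0,0,0,0,-0.2,0,0,0,0,0])

```text
time: 15.27
tcp_pos: [0.5852, 0.0677, 0.1036]
ee_rot: [-0.471, 3.106, 0.0]
wrist_force: [-3.2, -1.3, 2.4]
gripper_width: 0.001
```

play_rows(series=[0,-0.2,0,0,0,0,0,0,-0.2,0,0,0,0,0,0,-0.2,0,0,0,0,0])

```text
time: 15.52
tcp_pos: [0.5913, 0.0696, 0.1036]
ee_rot: [-0.471, 3.105, 0.001]
wrist_force: [-2.8, -1.3, 1.8]
gripper_width: 0.008
```

```bash
python3 -c "
from h import *
where()"
```

```text
t 15.52 local mm [ 12.4  -0.3 103.6] F case [-3.1 -0.4  1.8] M [-0.05  0.54  0.01] g 0.008 turn err deg (tool) [ 0.01  0.08 -0.11]
```

play_rows(series=[0,-0.4,0,0,0,0,0,0,-0.4,0,0,0,0,0,0,-0.4,0,0,0,0,0,0,-0.4,0,0,0,0,0,0,-0.4,0,0,0,0,0,0,-0.4,0,0,0,0,0,0,-0.4,0,0,0,0,0,0,-0.4,0,0,0,0,0,0,-0.4,0,0,0,0,0,0,-0.4,0,0,0,0,0])

```text
time: 16.35
tcp_pos: [0.6298, 0.0818, 0.1036]
ee_rot: [-0.471, 3.104, 0.001]
wrist_force: [-3.6, 0.8, 1.2]
gripper_width: 0.006
```

play_rows(series=[0,-0.4,0,0,0,0,0,0,-0.4,0,0,0,0,0,0,-0.4,0,0,0,0,0,0,-0.4,0,0,0,0,0,0,-0.4,0,0,0,0,0,0,-0.4,0,0,0,0,0,0,-0.4,0,0,0,0,0,0,-0.4,0,0,0,0,0,0,-0.3,0,0,0,0,0,0,-0.2,0,0,0,0,0])

```text
time: 17.18
tcp_pos: [0.6653, 0.0925, 0.1037]
ee_rot: [-0.471, 3.104, 0.0]
wrist_force: [-2.9, 1.7, -1.0]
gripper_width: 0.008
```

```bash
python3 -c "
from h import *
where()"
```

```text
t 17.18 local mm [ 89.8  -0.6 103.7] F case [-2.3  2.5 -1. ] M [0.29 0.64 0.05] g 0.008 turn err deg (tool) [-0.01  0.12 -0.11]
```

play_rows(series=[0,-0.2,0,0,0,0,0,0,-0.2,0,0,0,0,0,0,-0.2,0,0,0,0,0,0,-0.2,0,0,0,0,0,0,-0.2,0,0,0,0,0,0,-0.2,0,0,0,0,0,0,-0.1,0,0,0,0,0])

```text
time: 17.77
tcp_pos: [0.6776, 0.0963, 0.1039]
ee_rot: [-0.471, 3.104, 0.0]
wrist_force: [-3.3, 0.9, -2.8]
gripper_width: 0.004
```

```bash
python3 -c "
from h import *
where()"
```

```text
t 17.77 local mm [102.7  -0.6 103.9] F case [-2.9  1.8 -2.8] M [0.21 0.67 0.01] g 0.004 turn err deg (tool) [-0.01  0.13 -0.11]
```

Cover is about 98 mm back with only 3 N felt. Backing off and rising clear.

play_rows(series=[0,0.4,0,0,0,0,0,0,0.4,0,0,0,0,0,0,0,0,-2,0,0,0,0,0,0,-3,0,0,0,0,0,0,-3.5,0,0,0,0,0,0,-3.5,0,0,0,0,0,2.5,-2,0,0,0,0,0,3.5,0,0,0,0,0,0,3.5,0,0,0,0,0,0,3.5,0,0,0,0,0,0,3.5,0,0,0,0,0,0,3.5,0,0,0,0])

```text
time: 18.77
tcp_pos: [0.6102, 0.286, 0.2452]
ee_rot: [-0.469, 3.101, 0.001]
wrist_force: [1.1, 0.2, -0.5]
gripper_width: 0.004
```

```bash
python3 -c "
from h import *
where()
for n,(x0,y0,x1,y1) in dict(scene=(150,90,360,280),top=(100,60,380,290)).items():
    im=vision.capture(n); np.save(n+'5.npy',im); cv2.imwrite('pics/'+n+'5.png',cv2.resize(im[y0:y1,x0:x1,::-1],None,fx=2.8,fy=2.6,interpolation=cv2.INTER_CUBIC))"
```

```text
t 18.77 local mm [ 95.  200.6 245.2] F case [ 1.1 -0.2 -0.5] M [ 0.06 -0.    0.07] g 0.004 turn err deg (tool) [-0.02  0.31 -0.15]
```

View pics/scene5.png

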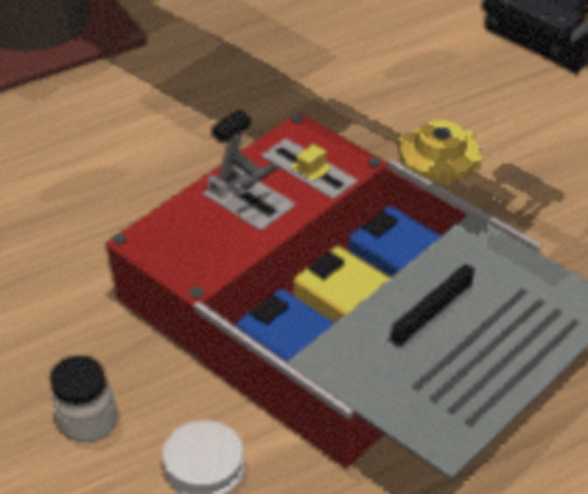

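View pics/top5.png

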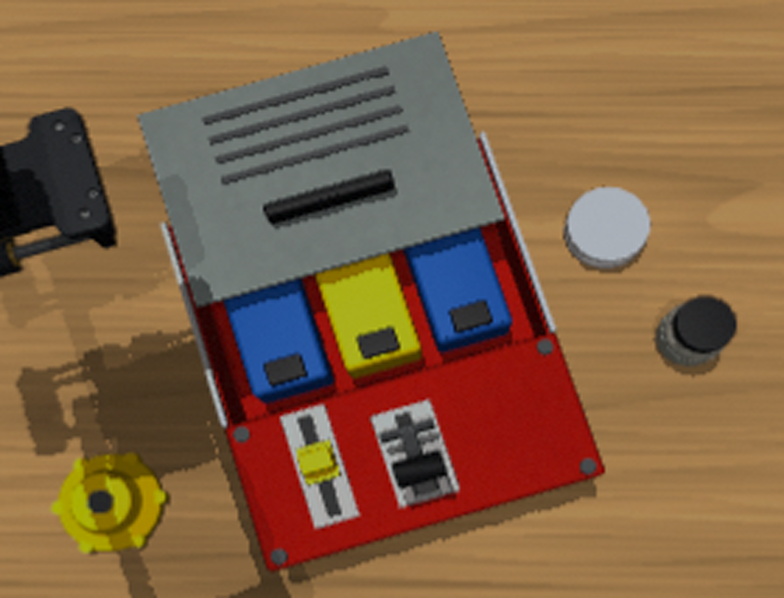

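The last views show the latch up (scene (230,125)), the tab drawn (315,160) and the cover back with three batteries showing. The loose parts stand where they were and the robot is clear of everything, so I hand in.

```bash
python3 -c "
from station import bot
print(bot.hand_in())"
```

```text
the job is handed in; nothing more can be done
None
```

The case is open and the job is handed in at about 19 s of the 69 s allowed; the interface gave no verdict.

- **Tab:** I drew it about 23 mm with shut fingers. The push held at 4 N, then climbed at the buffer, and I stopped at about 10 N.
- **Latch:** I pinched the handle by its ends and lifted it along its arc to about 1.4 rad. The wrist force never read above about 7 N, and the latch stayed up when released.
- **Cover:** I pushed it back about 98 mm of its 110 mm by the rib, at about 3 N, stopping short of the end stop.

The last scene and top pictures show the tab drawn, the latch up, the cover back and three batteries exposed. The gear housing, hub and jar looked undisturbed (judged by eye, not measured), and the arm was clear of everything. No check failed. The only disagreement was the rib's position: the two views differed by about 10 mm, so I found it by touch instead.

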